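# Put the praline box away in the cold keeper

### The arm

A 7-joint arm with a two-finger parallel gripper is mounted at the origin on the work surface. World frame = base frame: x ahead of the robot, y to its left, z up, the work surface at z = 0. Lengths are in m, angles in rad, forces in N, time in s.
With the tool pointing down it reaches from about 0.425 to 1.025 m from the base axis. Payload 3.6 kg.
Tool frame: the origin (TCP) lies on the centre line of the jaws, within the pads' length; the fingertips stand ahead of it and the grasp point (between the pads) is the TCP (bot.tips_ahead is the z of the fingertips in the tool frame, in m); z points along the fingers, y is the direction in which the jaws open and shut (so a half turn about z gives the same grasp; the last joint's range is limited). The gripper opens to 85 mm and grips with 20 to 120 N. Pads are 22 mm wide; open, the fingers measure 114 mm over their backs; the gripper's body (76 mm by 85 mm) begins 54 mm behind the grasp point. The pads swing forward as they close: fully open they stand 13 mm farther back than shut.
Start: joints at [-1.25, 0.591, 0.048, 1.609, -0.033, 0.943, -0.034], TCP at [0.292, 0.664, 0.25] pointing down, gripper open.
Joint ranges: [-2.69, 2.69], [-0.47, 2.24], [-1.27, 1.36], [0.19, 2.51], [-1.53, 4.68], [0.08, 2.07], [-3.09, 3.09]. Speed limits (rad/s): [2.57, 2.57, 3.14, 3.14, 3.14, 3.14, 3.14].

### API

Orientations are given as a rotation vector (axis times angle).
In Python, from cell import bot, jaws, planner, vision, monitor gives the robot as it stands. Calls block until the motion is done:
- bot.move_ptp(position, orientation): joint-space move of the TCP to a pose.
- bot.move_linear(position, feed=0.15, orientation=None): straight line of the TCP; orientation=None keeps the orientation; feed is the mean speed in m/s.
- bot.goto_joints(angles): joint-space move.
- jaws.command_gripper(opening, grasp_force=None): opening from 0.0 (shut) to 1.0 (fully open); grasp_force is the grip in N (None keeps the last); returns when the fingers have stopped.
- bot.hold(seconds).
- planner.solve_ik(position, orientation): joint angles nearest the present ones, or None.
- vision.get_image(name): name is "scene" or "top" or "wrist"; returns (picture, depth): 480x640x3 uint8, red, green, blue; 480x640 float32, m along the optical axis (not along the pixel's ray), 0 where there is no reading.
- vision.get_calibration(name): a dict with "vfov" (degrees; the focal length in pixels is half the picture's height over the tangent of half this angle, whatever the lens; pixels are square), "cx", "cy" (the principal point, pixels), "k1" (the pictures are not rectified: a ray, as slopes to the right and down, at radius r is drawn at 1 + k1 r^2 times it, then the intrinsics apply), "origin" and "orientation" of the camera in the world. Camera axes: x right, y down, z forward; pixel columns grow to the right and rows downward; lengths in m; the calibration is good to about 2 mm. A picture is of the moment at which its call begins: read the wrist's pose just before it. get_calibration takes no time and is no camera call; for the wrist camera it gives the pose at the moment of the call.
A pose or a line that the arm cannot do raises bot.MotionError and nothing moves.
- bot.hand_in(): hands the job in, once; it reports no verdict.
Readings, each from a call of its own:
- monitor.current_time(): time.
- monitor.current_joint_positions(): joint angles.
- monitor.current_joint_vel(): joint speeds.
- monitor.current_joint_efforts(): joint torques, N m.
- monitor.current_eef_pos(): TCP position.
- monitor.current_tool_rot(): TCP orientation.
- monitor.current_wrist_force(): force on the tool from outside, world axes, zero at the start.
- monitor.current_ft_torque(): the same for the moment, N m.
- monitor.current_opening(): opening from 0.0 (shut) to 1.0 (fully open).
Only numpy, scipy, OpenCV 4.12 (cv2) and the standard library are available. Lean on these libraries where they do the work, as an engineer would, in place of code of your own. Each camera call takes 0.05 s, during which the arm holds its last target.

### The job

The open burgundy box of pralines has been left standing on the keeper's pale blue sliding cover: put it away in the keeper, gently and always upright. Take it off the cover and park it somewhere free, slide the handle-less cover back under the wooden deck by pressing on it with the fingertips, set the box flat on the floor of the well in the free space beside the brown box already stored there, then slide the cover fully shut. Leave everything else where it stands.

Things in the scene. Friction and masses are not known exactly. Their poses are not given: they have to be found in the camera images.
- keeper: Fixed cold keeper: low aluminium housing 260 (its x) by 460 (its y) by 104 mm; its place and yaw vary. Origin: on the table, mid-width, right below the front edge of its wooden deck; z up. The tray well lies at y 0 to 215, under the sliding cover; rims round it are 94 mm high, flush with the cover's top; the end rim spans y 215 to 235.
- deck (a point): Middle of the fixed dark walnut deck's top, at (0, -112, 104) mm in the keeper's frame. The deck is flat, spans the keeper's x -130 to 130 and y -225 to 0, and carries a jar; there is room to park a box on it.
- well (a point): Middle of the tray well's flat grey floor, at (0, 107, 45) mm in the keeper's frame. Inside the well is 180 (x) by 215 mm (y); floor 43 mm below the cover's underside. With the cover fully open the well is uncovered from y = 49 to 215 mm.
- cover (a joint): Pale blue acrylic sliding cover, 202 mm wide, 6 mm thick, no handle, top at z = 94 mm. In m: 0 = shut against the end rim, grows as it slides to the keeper's -y under the deck, stop at 0.165 (fully open, 49 mm still shows before the deck). Starts 0 to 0.012. Stays where left; needs 2 to 3 N to move: press down 8 to 20 N and drag. Rubbing over the rims does no harm.
- cover_edge (a point): Middle of the cover's leading edge on its top face, moving with it: x = 0, y = 214 mm minus the joint value, z = 94 mm in the keeper's frame. The cover reaches 234 mm from here towards -y; the deck's edge (y = 0) stands 10 mm above it.
- box: The box to put away: open burgundy card box, 150 (x) by 44 (y) by 38 mm high, solid inside, a row of five pralines of different colours level with its rim; 0.15 to 0.31 kg. Origin: centre of underside. Starts on the cover (underside at z = 94 mm) at a varying place and yaw. Grip it across its 44 mm width.
- stored: Brown box of all-brown pralines, same size (150 x 44 x 38 mm, origin centre of underside), already stored on the well floor, long side roughly along the keeper's x, at the deck end of the well (its centre 40 to 60 mm in front of the deck edge). To be left there.
- jar: Small amber glass jar with brass lid, 60 mm diameter, 64 mm high, loose, standing somewhere on the wooden deck. Origin: centre of its underside. To be left alone.
- assortment: Brown open box with nine truffles, 125 x 125 x 36 mm, loose on the table beside the keeper; origin centre of underside. Leave alone.
- bowl: White ceramic bowl, 124 mm across, 60 mm high, loose on the table; origin centre of underside. Leave alone.
- tin: Copper-coloured tin with steel lid, 75 mm diameter, 102 mm high, loose on the table; origin centre of underside. Leave alone.
Mind the look-alikes: they are no part of the job. Of the things that look like the box, the largest one is meant.

How it is judged:
By the outcome, as a careful person would: the job done as asked, in the order asked, and still so for the second after the job is handed in, with the robot touching nothing.
It also fails if it takes over 72 s, if anything falls off the work surface, if the arm or the gripper's body presses on something with over 40 N, if the wrist force passes 120 N, or if a joint passes its speed limit or range.

## Working session

There is one attempt and no reset: what is moved stays moved. The work goes in short steps, each a Python script; the robot and the scene stay as the last script left them, time stands still between calls to the robot, and variables do not carry over. Pictures are saved under pics/ and viewed, and the job is handed in when it is done.

```bash
mkdir -p pics; ls; cat > h.py <<'E'
import numpy as np, cv2
from scipy.spatial.transform import Rotation as R
from cell import bot, jaws, planner, vision, monitor
def snap(name,fn):
    c=vision.get_calibration(name); im,d=vision.get_image(name)
    cv2.imwrite(f'pics/{fn}.png',im[:,:,::-1]); np.savez(f'pics/{fn}.npz',im=im,d=d,c=np.array(c,dtype=object))
    return im,d,c
def load(fn):
    z=np.load(f'pics/{fn}.npz',allow_pickle=True); return z['im'],z['d'],z['c'].item()
def rotm(o):
    o=np.array(o,float)
    return o if o.shape==(3,3) else R.from_rotvec(o).as_matrix()
def ray(c,u,v):
    f=240/np.tan(np.radians(c['vfov'])/2)
    K=np.array([[f,0,c['cx']],[0,f,c['cy']],[0,0,1.]])
    # drawn = s*(1+k1 r^2), r undistorted
    p=cv2.undistortPoints(np.array([[[u,v]]],float),K,np.array([c['k1'],0,0,0.]))[0,0]
    return np.array([p[0],p[1],1.])
def at_z(c,u,v,z):
    w=rotm(c['orientation'])@ray(c,u,v); o=np.array(c['origin']); return o+w*(z-o[2])/w[2]
def at_d(c,d,u,v):
    return np.array(c['origin'])+rotm(c['orientation'])@(ray(c,u,v)*d[int(round(v)),int(round(u))])
def crop(fn,out,x0,y0,x1,y1,s):
    im=cv2.imread(f'pics/{fn}.png')[y0:y1,x0:x1]
    cv2.imwrite(f'pics/{out}.png',cv2.resize(im,None,fx=s,fy=s,interpolation=cv2.INTER_CUBIC))
E
python3 - <<'E'
from h import *
for n in ['scene','top','wrist']:
    _,_,c=snap(n,n+'0'); print(n,c)
print(monitor.current_time(),bot.tips_ahead,monitor.current_tool_rot())
E
```

```text
pics
scene {'vfov': 45.479002414781775, 'cx': 322.81197100634796, 'cy': 239.01074106205675, 'k1': -0.10560244763736588, 'origin': array([1.29517801, 0.64238677, 1.04253756]), 'orientation': array([-1.15711173, -2.34140209,  1.01582919])}
top {'vfov': 48.73436582282968, 'cx': 324.0588422684217, 'cy': 238.2024585007101, 'k1': -0.08782390619367286, 'origin': array([0.31716719, 0.00747672, 1.2055256 ]), 'orientation': array([-2.17113683,  2.11469648, -0.18837899])}
wrist {'vfov': 64.07832698932842, 'cx': 315.98742099845106, 'cy': 236.75427374463882, 'k1': 0.01536299432885929, 'origin': array([0.220795  , 0.69365511, 0.37376834]), 'orientation': array([2.40602666, 1.57179912, 0.24167483])}
0.15 0.019 [-6.45307268e-01 -3.07430759e+00  2.80665905e-03]
```

View pics/top0.png

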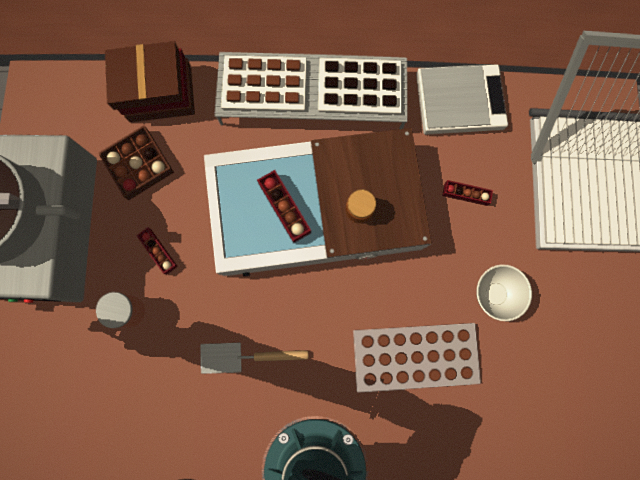

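View pics/scene0.png

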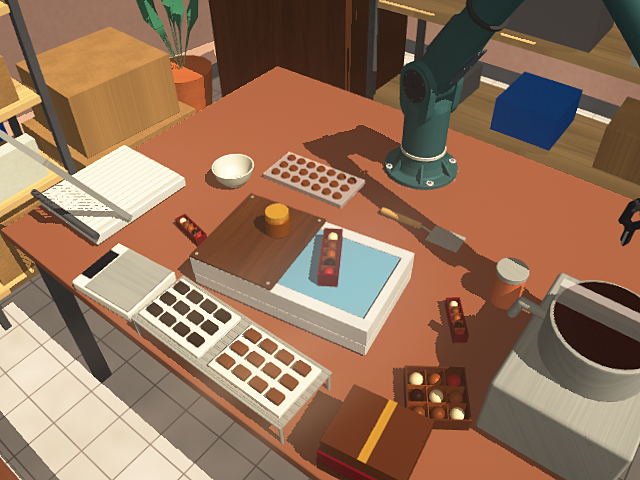

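Three burgundy boxes look alike. In the top picture they are at (285,207) on the cover, (157,251) and (468,192) on the table. The one at (285,207) is the largest and stands on the cover. I'll confirm that in an enlarged crop.

```bash
python3 - <<'E'
from h import *
crop('top0','c1',195,125,445,285,3.2)
E
```

```text
(no output)
```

View pics/c1.png

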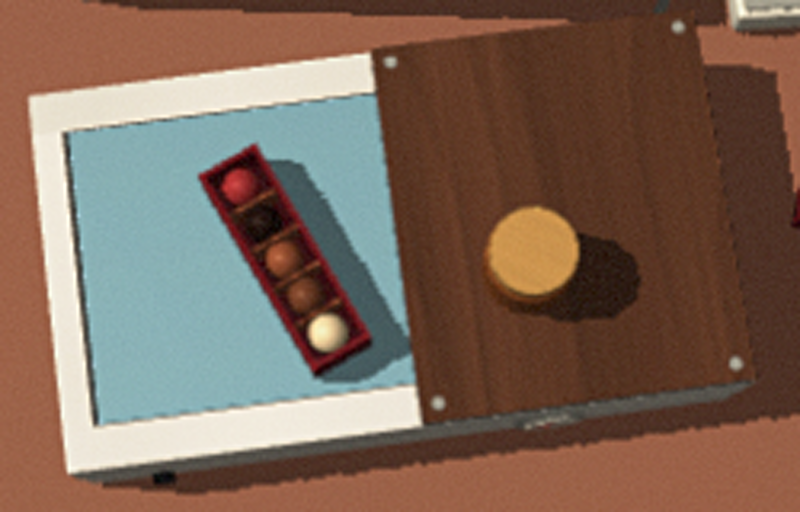

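```bash
python3 - <<'E'
from h import *
im,d,c=load('top0')
P=lambda x,y:(195+(x+.5)/3.2-.5,125+(y+.5)/3.2-.5)
def pr(n,x,y,z):
    u,v=P(x,y); w=at_z(c,u,v,z); print(n,w.round(4), 'depth:',at_d(c,d,u,v).round(4)); return w[:2]
A=pr('rimFL',30,97,.094);B=pr('rimNL',68,473,.094)
D=[pr('deck',*q,.104) for q in [(372,49),(695,12),(752,377),(420,427)]]
# fit keeper pose
src=np.array([[-.13,.235],[.13,.235],[-.13,0],[-.13,-.225],[.13,-.225],[.13,0]])
dst=np.array([A,B,D[0],D[1],D[2],D[3]])
def fit(src,dst):
    ms,md=src.mean(0),dst.mean(0);H=(src-ms).T@(dst-md);U,S,V=np.linalg.svd(H);Rr=V.T@np.diag([1,np.linalg.det(V.T@U.T)])@U.T
    return Rr,md-Rr@ms,
for s in (1,-1):
    sr=src*[s,1]
    Rr,t=fit(sr,dst);print(s,'yaw',np.degrees(np.arctan2(Rr[1,0],Rr[0,0])),t,'\n',((Rr@sr.T).T+t-dst).round(4))
for n,q in dict(coverFL=(66,131),coverNL=(97,425)).items(): pr(n,*q,.094)
for q in [(199,177),(258,145),(371,341),(314,364)]: pr('box',*q,.132)
pr('jar',533,250,.064+.104)
for (u,v,z) in [(285,205,.132),(250,240,.094),(390,160,.104)]: print(at_d(c,d,u,v))
print('assort',at_z(c,136,162,.036),'bowl',at_z(c,504,293,.06),'tin',at_z(c,113,310,.102))
E
```

```text
rimFL [0.6763 0.2621 0.094 ] depth: [0.6757 0.2617 0.0956]
rimNL [0.4196 0.2206 0.094 ] depth: [0.4197 0.2207 0.0934]
deck [0.7133 0.029  0.104 ] depth: [0.7136 0.029  0.1032]
deck [ 0.7474 -0.1921  0.104 ] depth: [ 0.7885 -0.2112 -0.0012]
deck [ 0.4944 -0.2289  0.104 ] depth: [ 0.4945 -0.2292  0.1029]
deck [ 0.4553 -0.01    0.104 ] depth: [ 0.4567 -0.0102  0.0928]
1 yaw 9.611320539651224 [0.5849179  0.01014262] 
 [[-0.2587 -0.0419]
 [ 0.2542  0.043 ]
 [-0.2566 -0.0405]
 [-0.2531 -0.0413]
 [ 0.2563  0.0389]
 [ 0.2578  0.0419]]
-1 yaw 9.013209283440215 [0.58488356 0.01013699] 
 [[ 0.0002  0.0005]
 [ 0.0001  0.0013]
 [-0.      0.0015]
 [ 0.0011  0.0004]
 [-0.0026 -0.0035]
 [ 0.0012 -0.0002]]
coverFL [0.6527 0.2358 0.094 ] depth: [0.6536 0.2364 0.0911]
coverNL [0.4519 0.2031 0.094 ] depth: [0.4525 0.204  0.0892]
box [0.6122 0.1389 0.132 ] depth: [0.6114 0.1385 0.1349]
box [0.635  0.1012 0.132 ] depth: [0.6346 0.1011 0.1332]
box [0.5065 0.0233 0.132 ] depth: [0.5086 0.0234 0.1206]
box [0.4906 0.0594 0.132 ] depth: [0.4906 0.0594 0.1317]
jar [ 0.561  -0.0772  0.168 ] depth: [ 0.5611 -0.0773  0.1678]
[0.56017652 0.07790936 0.13234826]
[0.49048451 0.15167504 0.09578515]
[ 0.67269544 -0.1436512   0.10555101]
assort [0.67465181 0.43259715 0.036     ] bowl [ 0.39384566 -0.40266986  0.06      ] tin [0.33390536 0.43095085 0.102     ]
```

The box at (285,207) is the right one: its rim measures about 148 x 44 mm at z = 0.132. The keeper fit leaves residuals of 1–2 mm, with a yaw of 9.0°. Next I'll check IK for the planned poses.

```bash
cat >> h.py <<'E'
YAW=np.radians(9.01); KO=np.array([.5849,.0101])
def K(x,y,z):  # keeper mm -> world
    c,s=np.cos(YAW),np.sin(YAW); return np.array([KO[0]+(c*x-s*y)/1000,KO[1]+(s*x+c*y)/1000,z/1000])
def invK(p):
    c,s=np.cos(YAW),np.sin(YAW); a,b=np.array(p[:2])-KO; return np.array([c*a+s*b,-s*a+c*b])*1000
def down(deg):  # jaw (tool y) direction angle in world
    a=np.radians(deg); y=np.array([np.cos(a),np.sin(a),0]); z=np.array([0,0,-1.]); x=np.cross(y,z)
    return R.from_matrix(np.c_[x,y,z]).as_rotvec()
BOX=np.array([.5611,.0807]); BA=32.3
E
python3 - <<'E'
from h import *
print('cur jaw', rotm(monitor.current_tool_rot())[:,1].round(2), 'box K',invK(BOX), 'jar',invK([.561,-.0772]))
for s in (90,-90):
  for n,p,a in [('box up',[*BOX,.24],BA),('box',[*BOX,.116],BA),('park up',K(40,-178,250),9.01),('park',K(40,-178,126),9.01),('press0',K(0,195,113),9.01),('press1',K(0,30,113),9.01),('well',K(0,150,67),9.01)]:
    q=planner.solve_ik(np.array(p),down(a+s)); print(s,n,None if q is None else np.round(q,2))
E
```

```text
cur jaw [ 0.4   0.92 -0.  ] box K [-12.44988895  73.45611115] jar [-37.27687616 -82.47990363]
90 box up [-0.16  0.41 -0.09  1.98  0.05  0.76  1.86]
90 box [-0.1   0.59 -0.17  2.06  0.19  0.51  1.73]
90 park up [ 0.03  0.53  0.21  1.74 -0.14  0.88  2.03]
90 park [ 0.2   0.67 -0.04  1.82  0.04  0.66  1.86]
90 press0 [-0.37  0.61 -0.08  2.01  0.09  0.53  1.22]
90 press1 [-0.1   0.6  -0.06  2.03  0.07  0.51  1.51]
90 well [-0.3   0.68 -0.07  2.04  0.11  0.43  1.27]
-90 box up [-0.7   0.48  0.66  2.   -0.41  0.8  -0.81]
-90 box [-0.58  0.65  0.51  2.08 -0.59  0.56 -0.65]
-90 park up [-0.34  0.65  0.81  1.76 -0.56  0.97 -0.72]
-90 park [-0.25  0.78  0.67  1.84 -0.67  0.77 -0.63]
-90 press0 [-0.82  0.69  0.57  2.03 -0.64  0.61 -1.22]
-90 press1 [-0.56  0.69  0.6   2.05 -0.68  0.61 -0.9 ]
-90 well [-0.69  0.74  0.49  2.06 -0.71  0.51 -1.09]
```

```bash
python3 - <<'E'
from h import *
o=down(BA+90)
bot.move_ptp([*BOX,.24],o); print(monitor.current_time())
snap('wrist','w1')
bot.move_linear([*BOX,.116],feed=.12); print(monitor.current_time(), monitor.current_wrist_force())
jaws.command_gripper(0.0,25); print(monitor.current_opening(), monitor.current_time(), monitor.current_wrist_force())
snap('scene','s1')
bot.move_linear([*BOX,.15],feed=.08); print(monitor.current_opening(), monitor.current_time(), monitor.current_wrist_force())
snap('scene','s2')
E
python3 -c "
from h import *
crop('s2','c2',240,180,440,330,4)"
```

```text
2.4417
3.675 [-0.40881041 -0.07306316  0.55808343]
0.5091842112177627 4.1333 [0.20304124 0.1110975  4.5482    ]
0.5077908243108522 4.7583 [-0.61216985 -1.29201732 -1.96111569]
```

View pics/c2.png

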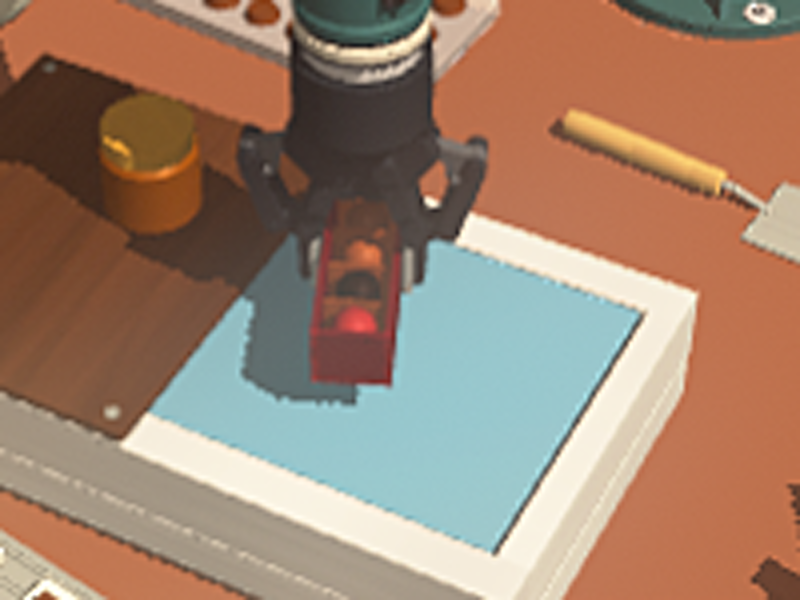

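View pics/w1.png

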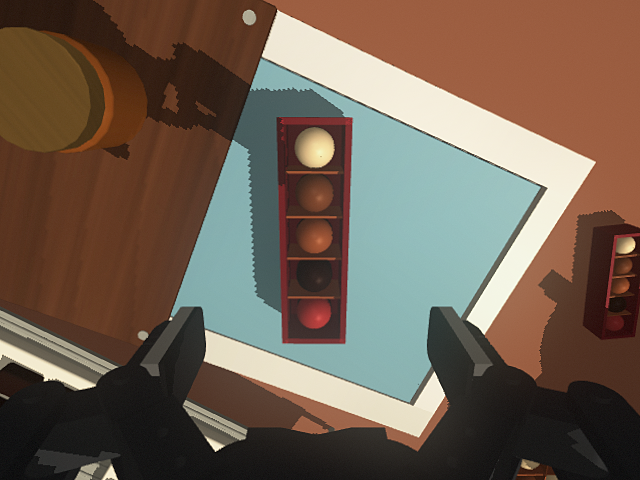

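w1 shows the box between the open fingers, centred at about (314,230). s2 shows it lifted level, with the underside clear of the cover. Now I'll carry it above the jar and park it on the deck.

```bash
python3 - <<'E'
from h import *
T=monitor.current_time
o=down(99.01)
bot.move_linear([*BOX,.25],feed=.15)
bot.move_linear(K(40,-178,250),feed=.15,orientation=o); print(T(),monitor.current_eef_pos())
bot.move_linear(K(40,-178,135),feed=.12)
f0=monitor.current_wrist_force(); print('f0',f0)
for z in np.arange(131,124.5,-1):
    bot.move_linear(K(40,-178,z),feed=.03); f=monitor.current_wrist_force(); print(z,f.round(2),T())
    if f[2]-f0[2]>1.5: break
print(monitor.current_eef_pos())
jaws.command_gripper(0.85); print(T(),monitor.current_opening())
bot.move_linear(K(40,-178,210),feed=.15)
snap('scene','s3'); snap('top','t3')
crop('s3','c3',140,150,440,350,2.6)
E
```

```text
7.4833 [ 0.65218084 -0.15811537  0.24998199]
f0 [ 0.00725333 -0.58897228 -0.95786551]
131.0 [-0.53 -0.07 -1.63] 8.875
130.0 [ 0.01  0.06 -0.74] 9.125
129.0 [-0.25 -0.11 -1.99] 9.375
128.0 [-0.02 -0.74 -2.55] 9.625
127.0 [ 0.23 -0.31 -2.01] 9.875
126.0 [-1.55  1.11  3.35] 10.125
[ 0.65245417 -0.15950267  0.1266875 ]
10.5167 0.8463920162208984
```

View pics/c3.png

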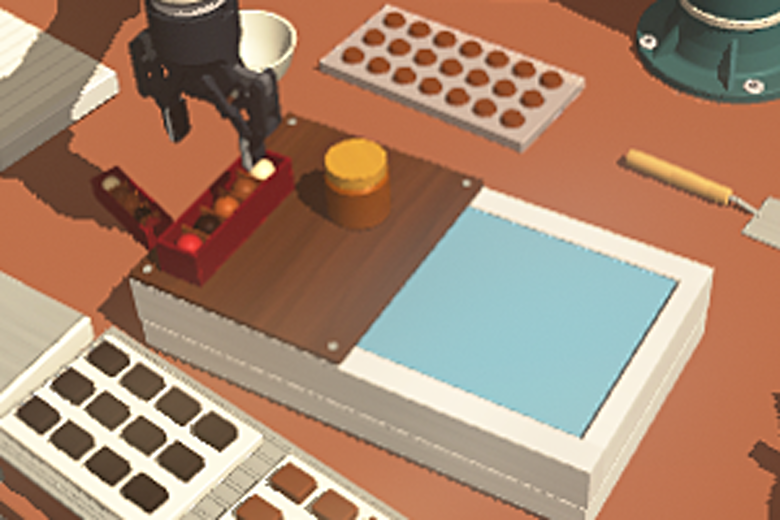

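The box is parked upright on the deck, clear of the jar. Next I'll press on the cover and open it.

```bash
cat >> h.py <<'E'
def press(x,y,target=13,z0=115.5,zmin=108):
    bot.move_linear(K(x,y,z0+3),feed=.08); bot.hold(.1)
    f0=np.mean([monitor.current_wrist_force() for _ in range(3)],0)[2]; z=z0
    while z>zmin:
        bot.move_linear(K(x,y,z),feed=.03)
        f=monitor.current_wrist_force()[2]-f0
        if f>target: break
        z-=0.5 if f>2 else 1
    print('press z',z,'F',round(f,1),'actual',monitor.current_eef_pos().round(4),monitor.current_time()); return z,f0
def drag(x,y0,y1,z,f0,step=15,feed=.06,target=13):
    n=max(1,int(np.ceil(abs(y1-y0)/step)))
    for y in np.linspace(y0,y1,n+1)[1:]:
        bot.move_linear(K(x,y,z),feed=feed)
        w=monitor.current_wrist_force(); f=w[2]-f0
        print(round(y,1),'z',round(z,2),'F',round(f,1),'lat',w[:2].round(1),monitor.current_time().__round__(2))
        z-=np.clip((target-f)*.06,-.5,.4)
    return z
E
python3 - <<'E'
from h import *
bot.move_linear(K(0,196,210),feed=.3)
jaws.command_gripper(0.0); print(monitor.current_time())
bot.move_linear(K(0,196,130),feed=.15)
z,f0=press(0,196)
z=drag(0,196,166,z,f0)
snap('top','t4'); crop('t4','c4',195,125,445,285,3.2)
E
```

```text
13.4083
press z 111.0 F 14.3 actual [0.5544 0.2038 0.113 ] 16.2333
181.0 z 111.0 F 15.3 lat [-3.6 -0.5] 16.63
166.0 z 111.14 F 14.3 lat [-3.2 -2.2] 17.03
```

View pics/c4.png

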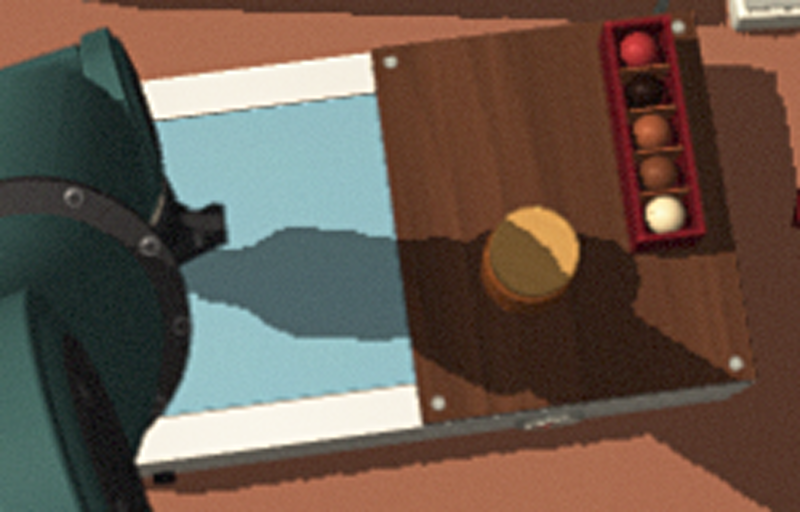

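```bash
python3 - <<'E'
from h import *
snap('scene','s4'); crop('s4','c5',240,180,440,360,4)
E
```

```text
(no output)
```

View pics/c5.png

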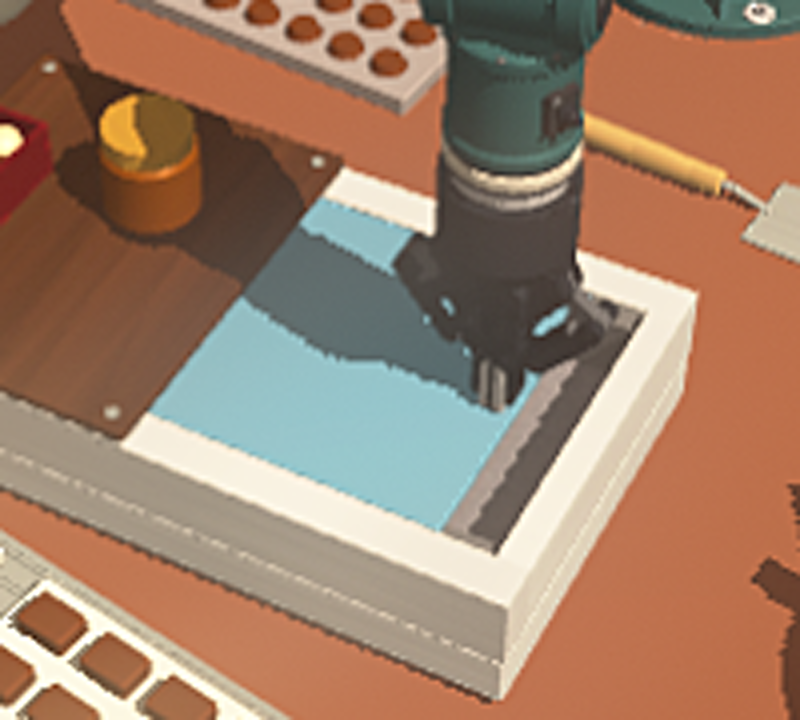

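The cover follows: a dark gap has opened at the end rim, near (590,400) in the crop. Continuing to the stop.

```bash
python3 - <<'E'
from h import *
f0=-0.5
z=drag(0,166,29,111.1,f0,step=23,feed=.1)
bot.move_linear(K(0,32,150),feed=.1)
bot.move_linear(K(0,10,230),feed=.3)
print(monitor.current_time())
snap('scene','s5'); crop('s5','c6',240,180,440,360,4); snap('wrist','w5')
E
```

```text
143.2 z 111.1 F 15.7 lat [-2.5 -1.7] 17.51
120.3 z 111.26 F 14.3 lat [-1.4 -2.6] 17.88
97.5 z 111.34 F 14.8 lat [-1.9 -2.2] 18.26
74.7 z 111.44 F 12.9 lat [-2.2 -2.1] 18.63
51.8 z 111.44 F 11.6 lat [-1.8 -2.1] 19.01
29.0 z 111.35 F 12.3 lat [-1.8 -1.2] 19.38
20.35
```

View pics/c6.png

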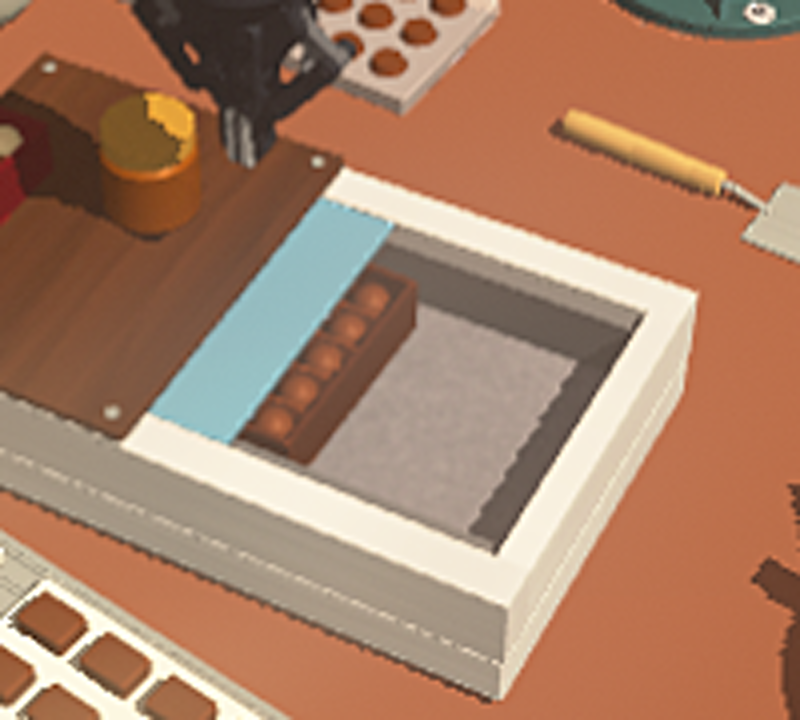

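View pics/w5.png

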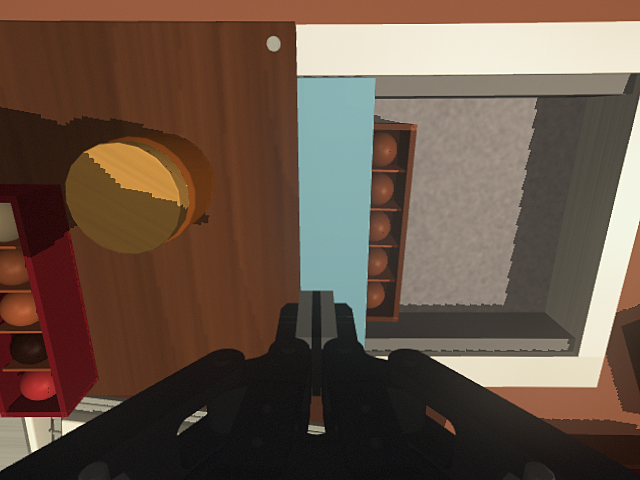

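```bash
python3 - <<'E'
from h import *
im,d,c=load('w5')
for n,u,v,z in [('cov',375,80,.094),('cov',365,348,.094),('st',417,124,.083),('st',400,321,.083),('rim',578,356,.094),('deck',298,60,.104),('deck',299,280,.104)]:
    print(n,invK(at_z(c,u,v,z)).round(1),at_d(c,d,u,v)[2].round(4))
im,d,c=load('s5')
P=lambda x,y:(240+(x+.5)/4-.5,180+(y+.5)/4-.5)
for n,u,v,z in [('cov',393,227,.094),('cov',232,442,.094),('st',416,286,.083),('st',307,463,.083),('rim',642,316,.094),('rim',497,552,.094),('deck',342,160,.104),('deck',122,438,.104)]:
    print(n,invK(at_z(c,*P(u,v),z)).round(1))
im,d,c=load('t3')
E
```

```text
cov [-99.   46.5] 0.0945
cov [95.3 47.7] 0.0888
st [-72.3  77.8] 0.0839
st [77.9 76.2] 0.0626
rim [102.  214.1] 0.0953
deck [-109.2   -1.3] 0.0943
deck [33.2 -2.6] 0.1039
cov [-97.1  49.4]
cov [97.9 51.3]
st [-68.5  79.9]
st [83.5 90.4]
rim [-98.  212.2]
rim [ 98.7 213.7]
deck [-126.5   -1.6]
deck [131.2   1.5]
```

The cover is fully open, with its edge at y ≈ 48 mm. The stored box's front edge is at y ≈ 79, so the free space runs from 80 to 215 and I'll place at y = 148, x = 0. Picking the box up again.

```bash
python3 - <<'E'
from h import *
T=monitor.current_time
bot.move_linear(K(40,-178,230),feed=.25)
jaws.command_gripper(0.9)
bot.move_linear(K(40,-178,127),feed=.12)
jaws.command_gripper(0.0,25); print(T(),monitor.current_opening(),monitor.current_wrist_force())
bot.move_linear(K(40,-178,150),feed=.08)
bot.move_linear(K(40,-178,255),feed=.15)
bot.move_linear(K(0,148,255),feed=.2)
bot.move_linear(K(0,148,160),feed=.15); print(T(),monitor.current_opening(),monitor.current_wrist_force(),invK(monitor.current_eef_pos()))
snap('scene','s6'); crop('s6','c7',240,180,440,360,4); snap('wrist','w6')
E
```

```text
23.4917 0.5085354159258421 [-0.35788597  0.44477654  4.42598262]
27.3583 0.5105045566118932 [-0.14773949  0.47153212 -1.36495111] [  0.73867214 147.9226773 ]
```

View pics/c7.png

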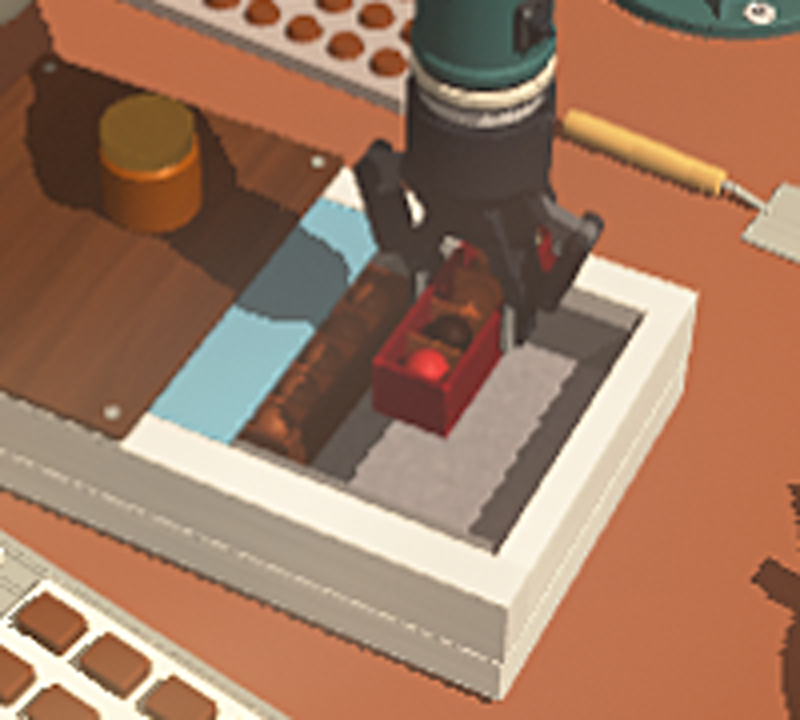

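View pics/w6.png

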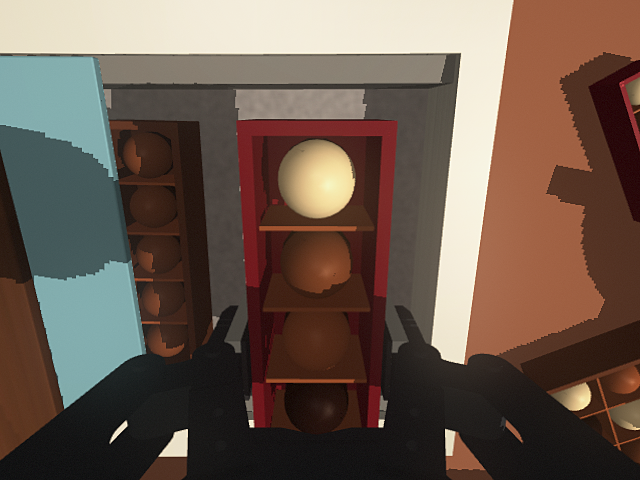

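```bash
python3 - <<'E'
from h import *
_,d,c=load('w6')
for u,v,z in [(238,122,.175),(397,122,.175)]: print(invK(at_z(c,u,v,z)).round(1),at_d(c,d,u,v+3)[2])
for u,v in [(200,122),(212,300)]: print('stored',invK(at_z(c,u,v,.083)).round(1))
for u,v in [(461,54)]: print('well corner',invK(at_z(c,u,v,.094)).round(1))
_,d,c=load('s6')
P=lambda x,y:(240+(x+.5)/4-.5,180+(y+.5)/4-.5)
for q in [(374,358),(449,397)]: print(invK(at_z(c,*P(*q),.175)).round(1), at_d(c,d,*P(*q))[2])
E
```

```text
[-74.3 125.8] 0.1756660671258433
[-74.3 169.5] 0.1755940813310054
stored [-72.5  88.8]
stored [27.  86.6]
well corner [-102.   212.9]
[ 72.7 126.5] 0.06730700949436652
[ 79.  173.5] 0.1666618137717577
```

Box spans x −74 to 75 and y 126 to 170 in the keeper, matching its size. The stored box's edge is at y ≤ 89, so I'll shift 4 mm to y = 152, lower, and release with a limited opening.

```bash
python3 - <<'E'
from h import *
T=monitor.current_time
bot.move_linear(K(-.5,152,150),feed=.1)
bot.move_linear(K(-.5,152,76),feed=.1); bot.hold(.1)
f0=monitor.current_wrist_force(); print('f0',f0)
for z in np.arange(72,64.5,-1):
    bot.move_linear(K(-.5,152,z),feed=.03); f=monitor.current_wrist_force(); print(z,f.round(2),T())
    if f[2]-f0[2]>3: break
jaws.command_gripper(0.7); print(T(),monitor.current_opening())
bot.move_linear(K(-.5,152,150),feed=.1)
bot.move_linear(K(-.5,60,230),feed=.25)
jaws.command_gripper(0.0); print(T())
snap('scene','s7'); crop('s7','c8',240,180,440,360,4); snap('wrist','w7')
E
```

```text
f0 [ 0.75818194  0.12850606 -0.91960111]
72.0 [-0.12  0.34 -1.92] 28.9917
71.0 [-0.33  0.27 -2.29] 29.2417
70.0 [-0.95  0.05 -1.89] 29.4917
69.0 [-0.46 -0.5  -1.2 ] 29.7417
68.0 [-1.6   0.21  6.05] 29.9917
30.3 0.6966381115478675
32.5
```

View pics/c8.png

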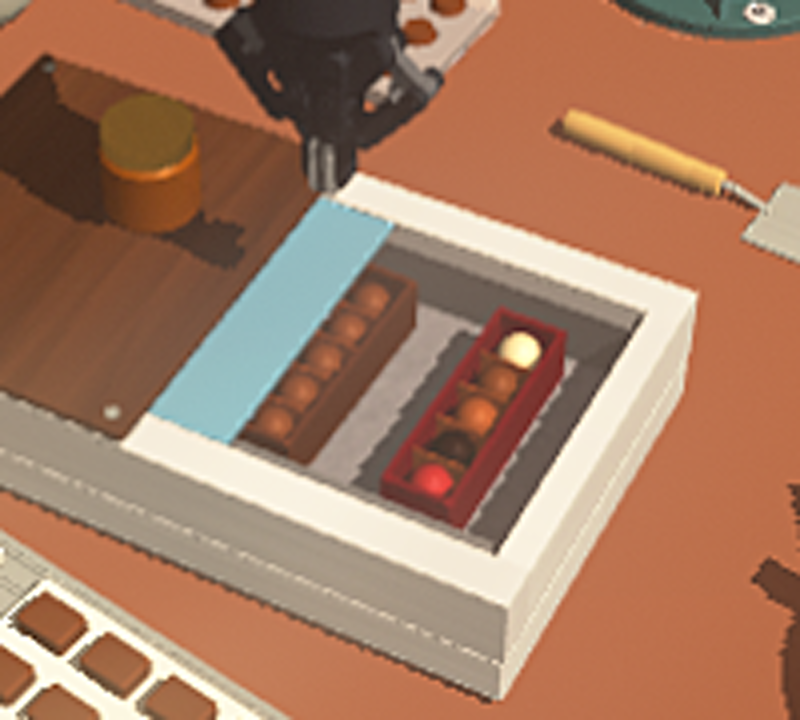

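View pics/w7.png

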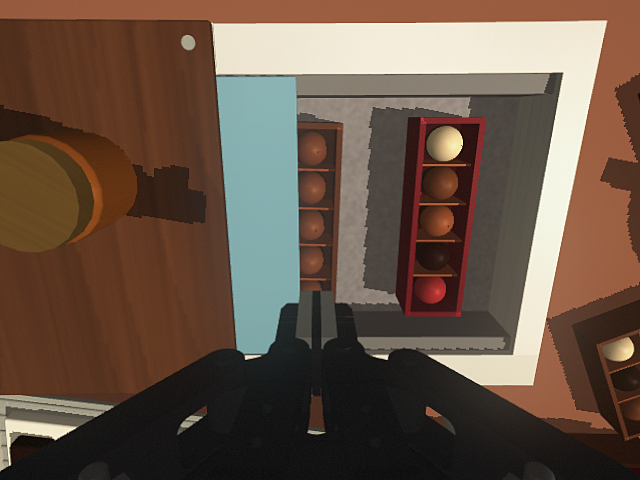

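The box stands flat beside the stored one, with a clear gap. Closing the cover.

```bash
python3 - <<'E'
from h import *
_,d,c=load('w7')
print([at_d(c,d,u,v)[2].round(4) for u,v in [(450,120),(465,300),(480,200),(413,125)]])
bot.move_linear(K(0,28,140),feed=.2)
z,f0=press(0,28,z0=114)
z=drag(0,28,200,z,f0,step=22,feed=.09)
bot.move_linear(K(0,200,150),feed=.1)
bot.move_linear(K(0,60,260),feed=.25)
print(monitor.current_time())
snap('scene','s8'); crop('s8','c9',240,180,440,360,4); snap('wrist','w8')
E
```

```text
[np.float64(0.0845), np.float64(0.0459), np.float64(0.0466), np.float64(0.0647)]
press z 111.0 F 14.9 actual [0.5807 0.0378 0.113 ] 35.0083
49.5 z 111.0 F 14.1 lat [-4.6  1.3] 35.4
71.0 z 111.06 F 15.1 lat [-4.2  0.6] 35.79
92.5 z 111.19 F 13.0 lat [-4.1  0.8] 36.18
114.0 z 111.19 F 14.0 lat [-4.6  1. ] 36.58
135.5 z 111.25 F 13.6 lat [-3.3  1.6] 36.97
157.0 z 111.29 F 12.5 lat [-3.6  2.5] 37.36
178.5 z 111.26 F 12.4 lat [-4.4  1.5] 37.75
200.0 z 111.23 F 11.6 lat [-2.2 -1.7] 38.14
39.5417
```

View pics/c9.png

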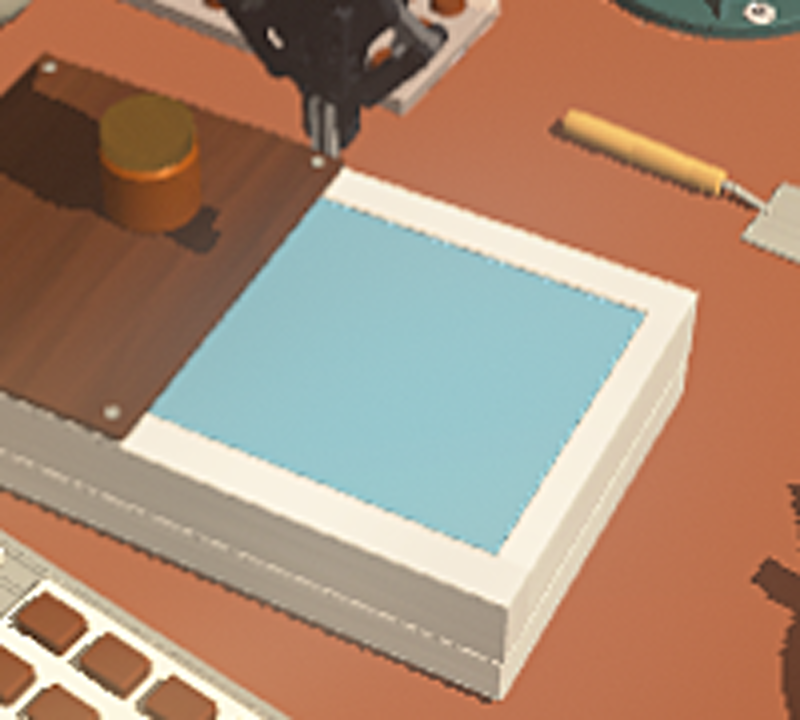

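View pics/w8.png

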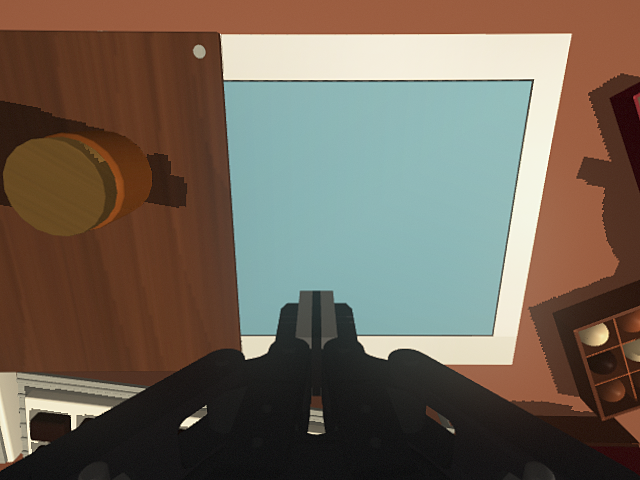

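The cover is shut, with no dark gap left at the end rim ((575,430) in the scene crop, (515,200) in the wrist view). One last top view to check the bystanders, then I'll hand in.

```bash
python3 - <<'E'
from h import *
bot.move_linear(K(0,60,300),feed=.2)
a,_,_=snap('top','t9'); b,_,_=load('scene0'); s,_,_=load('s8')
_,_,c=load('w8')
for u,v in [(533,80),(493,335)]: print('cover corner',invK(at_z(c,u,v,.094)).round(1))
print(monitor.current_time(),monitor.current_wrist_force())
bot.hand_in()
E
```

```text
cover corner [-101.6  212.6]
cover corner [101.2 213.7]
40.0417 [-0.35798914 -0.06782124 -1.66992856]
the job is handed in; nothing more can be done
```

View pics/t9.png

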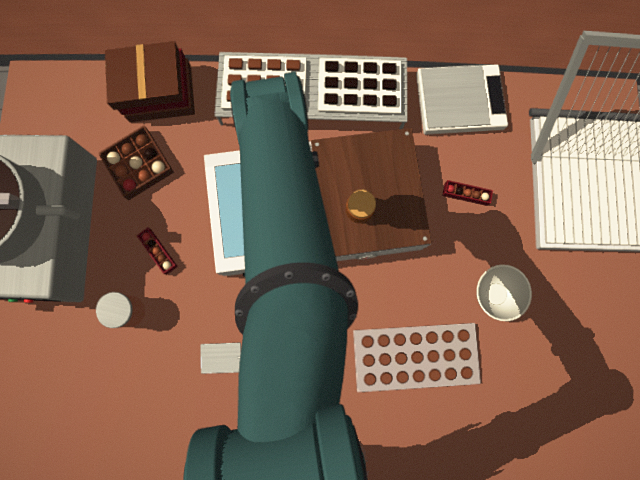

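The box of pralines is in the keeper's well with the cover shut, and the job was handed in at about 40 s of the 72 s allowed. I lifted the box off the cover and parked it on the deck behind the jar. Then I slid the cover open with shut fingertips at about 12–15 N, set the box on the well floor at keeper y ≈ 152 mm, and slid the cover back.

- **Box:** before closing, the pictures showed it upright and flat, with its rim at about 84 mm, and clear of the stored box.
- **Cover:** its edge measures y ≈ 213 mm against a nominal 214 mm. That is within calibration error, and no gap shows at the end rim.
- **Everything else:** by eye, the jar, bowl, tin, assortment and both small look-alike boxes are where they started in the top view. I took the top view just before handing in but looked at it only afterwards.
- **Disagreement:** readings of the stored box's front edge varied from y ≈ 76 to 90 mm between views. I placed the new box for the larger value, and the picture taken after release shows the stored box where it was before.

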